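# Clamp the rinsed fold-dye boards and hold them over the pan to drip

## Task

Close the one-hand bar clamp on the two rinsed wooden boards that stand between its jaws: squeeze its trigger and let it out again, stroke after stroke, until the pads press the two boards firmly together, but never so hard that the soft wet wood is dented. Then keep the trigger squeezed, lift clamp and boards off the table by the handle, and finish while still holding them over the middle of the empty foil pan, well clear above its rim, so that they can drip; do not let go. Leave the dye bottles and the bowl of sweets where they are.

Things in the scene. Friction and masses are not known exactly. Their poses are not given: they have to be found in the camera images.
- clamp: One-hand ratchet bar clamp, black plastic, steel notched bar, 0.52 kg, standing loose on its two jaws, bar level, handle and trigger up. Origin: on the table below the pressing face of the head's fixed rubber pad (34 mm wide, to z 58), mid-plane; x along the bar to the moving jaw, z up. Mm: head x -64 to 0, top z 106; bar 8 wide, z 73 to 91, over the boards and out behind the head
- handle (a point): Middle of the back face of the fixed upright handle, (-50, 0, 146) mm in the clamp's frame. Handle: x -50 to -30, 28 mm wide, top z 188, its back flared 4 mm above z 176. A gripper straddling handle and trigger from above, fingers closing along the clamp's x at z about 146, works the trigger by closing and opening; the loose clamp may shift or tip some mm until both fingers bear: harmless
- clamp_grip (a point): Point midway between handle back and trigger front when the trigger is fully squeezed, (-33.5, 0, 146) mm in the clamp's frame. Span over both there: 33 mm squeezed, 51 mm let out, with its middle then 9 mm further to +x; seen from above they span x -54 to +5 when let out. Open the gripper to 80 mm or more to let the trigger out fully
- trigger_face (a point): Middle of the trigger's front face where it is squeezed, 88 mm above the pivot; it moves 18 mm along the clamp's x. Upright lever 20 mm wide, 12 thick, in front of the handle, top z 168 mm. Idle strokes take about 6 N. Once the jaws bear on the boards, a gentle squeeze stalls well short of its stop (15 N: at 0.08 to 0.17 rad) and gives about 1.4 N at the pads per newton on the trigger
- trigger (a joint): Trigger angle, rad: 0 let out by its spring (2 to 3 N), 0.20 squeezed to its stop. Let it out all the way for each stroke: a full stroke draws the jaw in by about 7 mm, one notch. If it is let go when tight, the jaw springs back by up to a notch and the squeeze is mostly lost: keep it squeezed
- bar (a joint): How far the bar with its end jaw has been drawn in, m: 0 is 82 mm between the pad faces, so they are 0.082 minus this value apart, and the two boards fill 40 mm. It starts between 0 and 0.014; the ratchet lets it move only inwards
- pad: Soft rubber pad on the moving end jaw, 34 mm wide, z 5 to 57 mm, 12 thick. Origin: at table height below its pressing face, mid-plane, axes as the clamp's. It gives 1 mm for every 20 N, up to 4 mm. A firm squeeze is 12 to 30 N; above 40 N the wet wood is dented
- board_a: Plywood fold-dye board, grooved on its inner face, 20 mm thick, 110 long, 66 high, 0.08 to 0.17 kg, loose, standing on its long edge between the jaws, some mm from the head's pad. Origin: centre of the underside; x across its thickness, nearly along the clamp's x
- board_b: The second such board, same size, standing 1 to 9 mm beyond the first, on the side of the moving pad. Origin: centre of the underside
- pan_centre (a point): Middle of the inner floor of the empty round foil pan, which does not move: 220 mm across the rim, 40 high, floor 3 mm above the table
- bottle_a: Dye squeeze bottle with spout, bystander, 50 mm across, 145 high, loose. Origin: centre of its underside
- bottle_b: The other dye squeeze bottle, bystander, same size
- sweet_bowl: Plastic bowl of lollipops, bystander, 156 mm across, 55 high, sticks up to about 100 mm, loose. Origin: centre of its underside
There are look-alikes about, which are no part of the job. What is shaped like the board_b but turquoise is not meant.

How it is judged:
By the outcome, as a careful person would: the job done as asked, in the order asked, and still so for the second after the job is handed in, while the arm keeps its last pose, push and grip.
It also fails if it takes over 64 s, if anything falls off the work surface, if the arm or the gripper's body presses on something with over 40 N, if the wrist force passes 120 N, or if a joint passes its speed limit or range.

## Robot

A 6-joint arm with a two-finger parallel gripper is mounted at the origin on the work surface. World frame = base frame: x ahead of the robot, y to its left, z up, the work surface at z = 0. Lengths are in mm, angles in rad, forces in N, time in s.
With the tool pointing down it reaches from about 350 to 925 mm from the base axis. Payload 6.4 kg.
Tool frame: the origin (TCP) lies on the mounting face of the last link; the fingertips stand 199 mm ahead of it and the grasp point (between the pads) lies 180 mm ahead of it; z points along the fingers, y is the direction in which the jaws open and shut (so a half turn about z gives the same grasp; the last joint's range is limited). The gripper opens to 94 mm and grips with 3 to 60 N. Pads are 16 mm wide; open, the fingers measure 119 mm over their backs; the gripper's body (75 mm by 177 mm) begins 78 mm behind the grasp point.
Start: joints at [-1.519, 0.245, 1.558, -0, 1.339, -0.174], TCP at [145.53, -633.511, 404.655] pointing down, gripper open.
Joint ranges: [-3.13, 3.13], [-1.02, 2.26], [0.13, 2.54], [-0.95, 4.09], [0.21, 2.88], [-2.74, 2.74]. Speed limits (rad/s): [2.57, 2.57, 3.14, 3.14, 3.14, 3.14].

## Interface

Orientations are given as a unit quaternion [w, x, y, z].
In Python, from bench import arm gives the robot as it stands.
- The arm moves only by the shell command python3 -m inch 'ROWS'. ROWS is JSON, a list of rows, each an object with "jaw": the finger opening in mm, from 0 to 94; "translation": the shift along the world's x, y, z in mm, a list of three; "twist": the turn, a rotation vector about the world's x, y, z in degrees, a list of three. A call has 1 to 20 rows; each row shifts and turns the pose as measured when the row begins; what a row does not reach is not made up. A row lasts 1/8 s, in which the tool goes at most 62.5 mm and 10.7 degrees, less where a joint would pass 70% of its speed; a pose out of reach is approached as far as the arm can. A call is refused whole if a number of a shift passes 62.5 or a number of a turn 10.7, either way. A call with a gripper value outside its range is refused whole. The fingers move at their own pace and stop on an object; the grip force is fixed at half the most. Time passes only in rows, so rows that do not move let the fingers close. It gives the time, the measured TCP pose, the force and the opening at its end, in the units of the state.
- arm.get_state(): the state, without advancing time (a new reading comes with each control period).
- arm.read_camera(name): name is "side" or "top"; returns the picture (420x560x3 uint8, red, green, blue); there is no depth.
- arm.get_calibration(name): a dict with "mtx" (3x3 intrinsics, pixels), "extrinsics" (4x4, takes a point from camera to world coordinates). Camera axes: x right, y up, looking along -z (the intrinsics and any distortion apply to the point x, -y, -z); pixel columns grow to the right and rows downward; lengths in mm; the calibration is good to about 2 mm. A picture is of the moment at which its call begins. get_calibration takes no time and is no camera call.
- arm.hand_in(): hands the job in, once; it reports no verdict.
Trained networks look in the newest picture that a camera, given by its name, has taken for a name from the list of things; names that differ only in an ending like _2 or _b are one class to them, and where a whole thing is asked for, a point or a joint stands for the part that bears it (a point fixed in the world has none). Each returns a list of dicts, best first, with "confidence" (0 to 1); they miss things now and then, are a little off and sometimes report something else, mostly with a low value. They report only what shows in the picture. A call takes as long as a camera call. They do not tell look-alikes from the thing itself.
- arm.masks_of(camera, name): "region" (420x560 bool, what is visible of it).
- arm.tip_of(camera, name): "at" ([x, y, z] in mm, in world coordinates, good to about 4 mm: a listed point, or the origin of a listed thing).
The state is a dict: "t": time; "joint_positions": joint angles; "qvel": joint speeds; "joint_efforts": joint torques, N m; "eef_pos": TCP position; "eef_rot": TCP orientation; "force": force on the tool from outside, world axes, zero at the start; "torque": the same for the moment, N m; "gripper_width": opening from 0.0 (shut) to 1.0 (fully open).
Only numpy, scipy, OpenCV 4.12 (cv2) and the standard library are available. Lean on these libraries where they do the work, as an engineer would, in place of code of your own. Each camera call takes 0.05 s, during which the arm holds its last target. There are 200 camera calls.

## Working session

There is one attempt and no reset: what is moved stays moved. The work goes in short steps, Python scripts to look and compute and a shell command to move; the robot and the scene stay as the last step left them, time stands still between calls to the robot, and variables do not carry over. Pictures are saved under pics/ and viewed, about 8 in all and at most 12, crops included, and the job is handed in when it is done.

```bash
mkdir -p pics; ls; cat > h.py <<'E'
from bench import arm
import numpy as np, cv2
def save(cam,fn):
    im=arm.read_camera(cam); cv2.imwrite('pics/'+fn,im[:,:,::-1]); return im
def proj(cam,p):
    c=arm.get_calibration(cam); K=np.array(c['mtx']);T=np.linalg.inv(np.array(c['extrinsics']))
    q=T[:3,:3]@np.array(p,float)+T[:3,3]; q=np.array([q[0],-q[1],-q[2]]); u=K@q; return u[:2]/u[2]
def unproj(cam,uv,z):
    c=arm.get_calibration(cam); K=np.array(c['mtx']);T=np.array(c['extrinsics'])
    d=np.linalg.inv(K)@[uv[0],uv[1],1]; d=T[:3,:3]@[d[0],-d[1],-d[2]]; o=T[:3,3]
    return o+d*(z-o[2])/d[2]
E
python3 - <<'E'
from h import *
a=save('top','top0.png');b=save('side','side0.png')
s=arm.get_state();print({k:np.round(v,3) for k,v in s.items()})
for cam in('top','side'):
  print(cam, arm.get_calibration(cam).keys())
  for n in['clamp','handle','clamp_grip','trigger_face','pad','board_a','pan_centre','bottle_a','sweet_bowl']:
    for r in arm.tip_of(cam,n)[:4]: print(cam,n,round(r['confidence'],2),np.round(r['at']),np.round(proj(cam,r['at'])))
E
```

```text
pics
{'t': np.float64(0.1), 'joint_positions': array([-1.519,  0.246,  1.559, -0.   ,  1.339, -0.174]), 'qvel': array([ 0.001,  0.   , -0.003, -0.001,  0.001, -0.   ]), 'joint_efforts': array([-0.0000e+00, -4.1691e+01, -3.1553e+01,  6.9000e-02,  3.1000e-02,
       -0.0000e+00]), 'eef_pos': array([ 145.52 , -633.304,  403.686]), 'eef_rot': array([-0.001,  0.994,  0.113,  0.   ]), 'force': array([-0.452, -0.348, -0.481]), 'torque': array([ 0.013, -0.01 , -0.032]), 'gripper_width': np.float64(1.0)}
top dict_keys(['mtx', 'extrinsics'])
top clamp 0.69 [ 553. -167.   -4.] [334. 252.]
top handle 0.94 [ 528. -210.  147.] [360. 260.]
top clamp_grip 0.94 [ 542. -200.  144.] [355. 254.]
top clamp_grip 0.32 [511. 180.   5.] [193. 269.]
top trigger_face 0.57 [ 556. -170.  143.] [342. 247.]
top pad 0.46 [589. -96.  -3.] [305. 237.]
top board_a 0.97 [ 572. -130.   -1.] [319. 244.]
top board_a 0.56 [ 555. -153.    1.] [329. 251.]
top pan_centre 0.8 [509. 180.   3.] [194. 270.]
top bottle_a 0.86 [ 702. -277.   -2.] [377. 192.]
top bottle_a 0.61 [690. 308.  -1.] [144. 198.]
top bottle_a 0.42 [510. 184.   3.] [192. 270.]
top sweet_bowl 0.89 [743. -31.   5.] [279. 176.]
side dict_keys(['mtx', 'extrinsics'])
side clamp 0.63 [ 552. -169.   -1.] [268. 293.]
side handle 0.68 [ 535. -215.  148.] [258. 272.]
side handle 0.38 [ 537. -200.  150.] [259. 264.]
side clamp_grip 0.9 [ 537. -203.  152.] [259. 265.]
side trigger_face 0.51 [ 555. -171.  146.] [268. 252.]
side pad 0.52 [588. -99.  -3.] [282. 264.]
side pad 0.25 [ 559. -156.   -3.] [271. 288.]
side board_a 0.85 [ 556. -154.    3.] [270. 286.]
side board_a 0.67 [ 590. -392.   -0.] [299. 401.]
side board_a 0.55 [ 572. -128.    1.] [276. 275.]
side pan_centre 0.76 [505. 184.   5.] [240. 173.]
side bottle_a 0.76 [ 706. -271.    4.] [351. 331.]
side bottle_a 0.47 [587. -99.  -0.] [282. 264.]
side sweet_bowl 0.68 [741. -34.  -2.] [347. 235.]
```

View pics/top0.png

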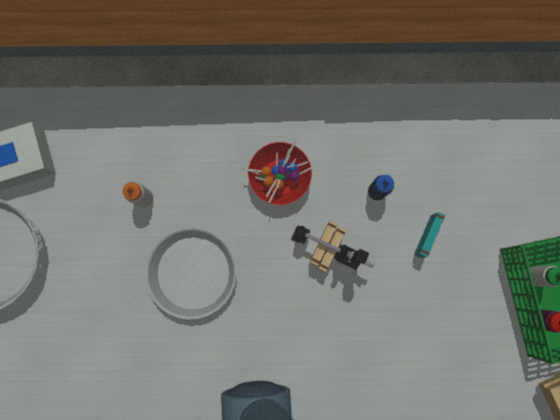

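View pics/side0.png

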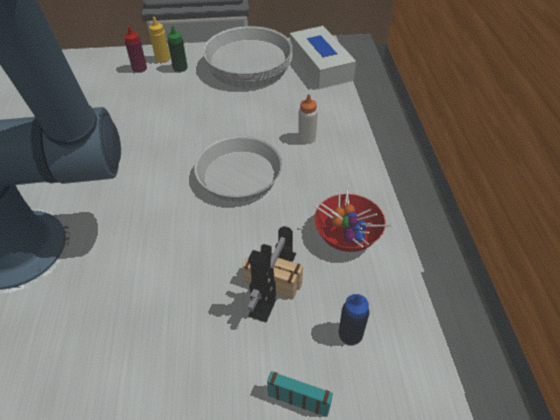

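The top view shows the clamp at about (334,250), its head on the right at (355,256) and the jaw on the left at (301,236). The pan is at (193,272). The turquoise decoy at (430,235) is well away from the boards. The clamp's yaw is about 63°, so I'm moving above it now.

```bash
python3 -m inch '[{"jaw":94,"translation":[39,43,2],"twist":[0,0,-4]},{"jaw":94,"translation":[39,43,2],"twist":[0,0,-4]},{"jaw":94,"translation":[39,43,2],"twist":[0,0,-4]},{"jaw":94,"translation":[39,43,2],"twist":[0,0,-4]},{"jaw":94,"translation":[39,43,2],"twist":[0,0,-4]},{"jaw":94,"translation":[39,43,0],"twist":[0,0,-4]},{"jaw":94,"translation":[39,43,0],"twist":[0,0,-4]},{"jaw":94,"translation":[39,43,0],"twist":[0,0,-4]},{"jaw":94,"translation":[39,43,0],"twist":[0,0,-4]},{"jaw":94,"translation":[39,43,0],"twist":[0,0,-4]},{"jaw":94,"translation":[0,0,0],"twist":[0,0,0]}]'
cat >> h.py <<'E'
from scipy.spatial.transform import Rotation as R
def pose():
    s=arm.get_state(); q=s['eef_rot']; r=R.from_quat([q[1],q[2],q[3],q[0]]).as_matrix()
    print('t',round(s['t'],2),'pos',np.round(s['eef_pos'],1),'yaw y',np.round(np.degrees(np.arctan2(r[1,1],r[0,1])),2),'z',np.round(r[:,2],3),'F',np.round(s['force'],1),'w',np.round(s['gripper_width']*94,2))
E
python3 - <<'E'
from h import *
pose()
for cam in('top','side'):
  arm.read_camera(cam)
  for n in['clamp','handle','clamp_grip','trigger_face','pad','board_a']:
    for r in arm.tip_of(cam,n)[:2]: print(cam,n,round(r['confidence'],2),np.round(r['at']))
E
```

```text
t: 2.38
eef_pos: [544.1, -188.2, 417.0]
eef_rot: [0.002, 0.969, -0.247, 0.002]
force: [-0.7, 0.3, -0.4]
gripper_width: 1.0
t 2.38 pos [ 544.1 -188.2  417. ] yaw y -118.58 z [ 0.003 -0.005 -1.   ] F [-0.7  0.3 -0.4] w 93.96
top clamp 0.87 [ 553. -170.   -4.]
top clamp 0.28 [508. 185.   2.]
top handle 0.94 [ 528. -211.  148.]
top handle 0.37 [ 555. -169.   -5.]
top clamp_grip 0.81 [ 542. -197.  146.]
top pad 0.47 [587. -99.  -5.]
top pad 0.32 [ 558. -154.    0.]
top board_a 0.61 [ 592. -396.   -4.]
top board_a 0.58 [ 575. -131.    0.]
side clamp 0.82 [ 552. -172.    3.]
side clamp 0.2 [ 552. -167.  147.]
side handle 0.67 [ 532. -213.  146.]
side clamp_grip 0.86 [ 537. -205.  148.]
side pad 0.56 [588. -97.  -3.]
side board_a 0.91 [ 591. -395.   -5.]
side board_a 0.84 [ 558. -155.   -6.]
```

```bash
python3 -m inch '[{"jaw":94,"translation":[-4,-6,0],"twist":[0,0,2]},{"jaw":94,"translation":[0,0,-25],"twist":[0,0,0]},{"jaw":94,"translation":[0,0,-30],"twist":[0,0,0]},{"jaw":94,"translation":[0,0,-30],"twist":[0,0,0]},{"jaw":94,"translation":[0,0,-6],"twist":[0,0,0]},{"jaw":94,"translation":[0,0,0],"twist":[0,0,0]}]'
python3 - <<'E'
from h import *
pose()
a=save('top','t1.png');b=save('side','s1.png')
c=np.hstack([cv2.resize(a[190:300,280:400],None,fx=3.3,fy=3.3,interpolation=2),cv2.resize(b[210:320,200:320],None,fx=3.3,fy=3.3,interpolation=2)])
cv2.imwrite('pics/c1.png',c[:,:,::-1])
E
```

```text
t: 3.82
eef_pos: [538.5, -197.6, 325.8]
eef_rot: [0.003, 0.973, -0.232, 0.004]
force: [0.5, 0.4, -0.1]
gripper_width: 1.004
t 3.83 pos [ 538.5 -197.6  325.8] yaw y -116.81 z [ 0.007 -0.008 -1.   ] F [ 0.5  0.4 -0.1] w 94.36
```

View pics/c1.png

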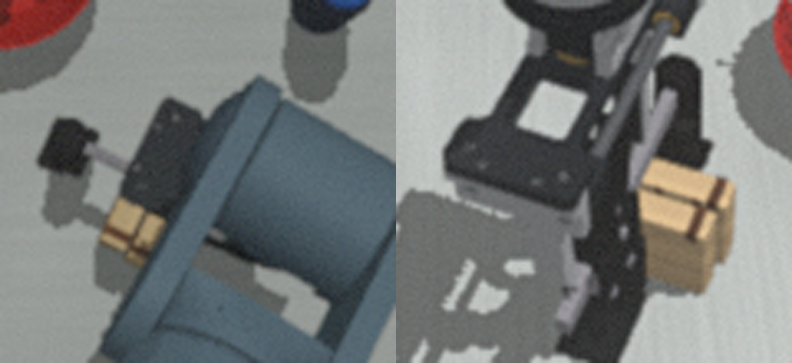

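The gripper is seated over handle and trigger, and the jaw is still clear of the boards. Next is the first idle stroke, with width readings to learn how the gripper responds.

```bash
P='from h import *; pose()'
python3 -m inch '[{"jaw":58,"translation":[0,0,0],"twist":[0,0,0]},{"jaw":58,"translation":[0,0,0],"twist":[0,0,0]},{"jaw":58,"translation":[0,0,0],"twist":[0,0,0]}]'>/dev/null; python3 -c "$P"
python3 -m inch '[{"jaw":46,"translation":[0,0,0],"twist":[0,0,0]},{"jaw":46,"translation":[0,0,0],"twist":[0,0,0]},{"jaw":46,"translation":[0,0,0],"twist":[0,0,0]}]'>/dev/null; python3 -c "$P"
python3 -m inch '[{"jaw":40,"translation":[0,0,0],"twist":[0,0,0]},{"jaw":40,"translation":[0,0,0],"twist":[0,0,0]}]'>/dev/null; python3 -c "$P"
python3 -m inch '[{"jaw":34,"translation":[0,0,0],"twist":[0,0,0]},{"jaw":34,"translation":[0,0,0],"twist":[0,0,0]}]'>/dev/null; python3 -c "$P"
python3 -m inch '[{"jaw":32,"translation":[0,0,0],"twist":[0,0,0]},{"jaw":32,"translation":[0,0,0],"twist":[0,0,0]}]'>/dev/null; python3 -c "$P"
```

```text
t 4.3 pos [ 539.5 -197.8  329.4] yaw y -116.82 z [ 0.013 -0.01  -1.   ] F [0.1 3.1 1.7] w 67.41
t 4.67 pos [ 539.9 -197.3  330.2] yaw y -116.8 z [ 0.014 -0.009 -1.   ] F [1.4 1.6 1.6] w 46.02
t 4.92 pos [ 539.8 -197.7  330.2] yaw y -116.8 z [ 0.014 -0.01  -1.   ] F [-0.2  1.   1.2] w 39.97
t 5.17 pos [ 539.9 -197.5  330.7] yaw y -116.86 z [ 0.015 -0.007 -1.   ] F [-1.   1.3  2.5] w 35.62
t 5.42 pos [ 539.9 -197.5  330.7] yaw y -116.86 z [ 0.015 -0.006 -1.   ] F [-0.3  0.4  2.6] w 35.5
```

```bash
P='from h import *; pose()'
python3 -m inch '[{"jaw":94,"translation":[0,0,0],"twist":[0,0,0]},{"jaw":94,"translation":[0,0,0],"twist":[0,0,0]},{"jaw":94,"translation":[0,0,0],"twist":[0,0,0]},{"jaw":94,"translation":[0,0,-5],"twist":[0.4,0.9,0]},{"jaw":94,"translation":[0,0,0],"twist":[0,0,0]}]'>/dev/null; python3 -c "$P"
python3 - <<'E'
from h import *
for cam in('top','side'):
  arm.read_camera(cam)
  for n in['clamp','handle','trigger_face','pad','board_a']:
    for r in arm.tip_of(cam,n)[:2]: print(cam,n,round(r['confidence'],2),np.round(r['at']))
E
```

```text
t 6.05 pos [ 539.7 -197.3  324.2] yaw y -116.81 z [-0.003 -0.001 -1.   ] F [-0.1  0.4 -0.6] w 81.91
top clamp 0.63 [ 558. -168.   -3.]
top handle 0.61 [ 533. -209.  149.]
top handle 0.35 [ 586. -102.   -5.]
top pad 0.61 [ 588. -101.   -6.]
top board_a 0.81 [ 591. -395.   -0.]
top board_a 0.71 [510. 183.   2.]
side clamp 0.66 [ 556. -165.    2.]
side trigger_face 0.51 [ 553. -166.  146.]
side pad 0.48 [ 554. -164.    0.]
side pad 0.45 [588. -99.  -0.]
side board_a 0.86 [ 589. -393.   -2.]
side board_a 0.84 [ 571. -134.   -1.]
```

```bash
P='from h import *; pose()'
python3 -m inch '[{"jaw":33,"translation":[0,0,0],"twist":[0,0,0]},{"jaw":33,"translation":[0,0,0],"twist":[0,0,0]},{"jaw":33,"translation":[0,0,0],"twist":[0,0,0]},{"jaw":33,"translation":[0,0,0],"twist":[0,0,0]},{"jaw":33,"translation":[0,0,0],"twist":[0,0,0]},{"jaw":33,"translation":[0,0,0],"twist":[0,0,0]},{"jaw":33,"translation":[0,0,0],"twist":[0,0,0]}]'>/dev/null; python3 -c "$P"
python3 -m inch '[{"jaw":88,"translation":[0,0,0],"twist":[0,0,0]},{"jaw":88,"translation":[0,0,0],"twist":[0,0,0]},{"jaw":88,"translation":[0,0,0],"twist":[0,0,0]},{"jaw":88,"translation":[0,0,0],"twist":[0,0,0]},{"jaw":88,"translation":[0,0,0],"twist":[0,0,0]},{"jaw":88,"translation":[0,0,0],"twist":[0,0,0]}]'>/dev/null; python3 -c "$P"
python3 - <<'E'
from h import *
for cam in('top','side'):
  arm.read_camera(cam)
  for n in['clamp','handle','pad','board_a']:
    for r in arm.tip_of(cam,n)[:2]: print(cam,n,round(r['confidence'],2),np.round(r['at']))
E
```

```text
t 7.53 pos [ 540.5 -196.6  326.1] yaw y -116.84 z [ 0.002  0.002 -1.   ] F [0.3 2.2 2.3] w 35.72
t 8.28 pos [ 539.8 -196.9  324.5] yaw y -116.81 z [-0.002 -0.    -1.   ] F [-0.8  0.2  0. ] w 87.59
top clamp 0.67 [ 556. -164.   -6.]
top handle 0.84 [ 532. -208.  148.]
top pad 0.53 [ 585. -104.   -4.]
top pad 0.27 [ 704. -274.    1.]
top board_a 0.71 [ 572. -130.   -1.]
top board_a 0.66 [ 592. -392.   -2.]
side clamp 0.82 [ 552. -165.   -1.]
side handle 0.63 [ 535. -209.  148.]
side handle 0.41 [ 555. -165.    0.]
side pad 0.42 [ 585. -109.   -0.]
side board_a 0.76 [ 589. -391.   -1.]
side board_a 0.64 [ 569. -132.   -3.]
```

```bash
P='from h import *; pose()'
for i in 1; do python3 -m inch '[{"jaw":33,"translation":[0,0,0],"twist":[0,0,0]},{"jaw":33,"translation":[0,0,0],"twist":[0,0,0]},{"jaw":33,"translation":[0,0,0],"twist":[0,0,0]},{"jaw":33,"translation":[0,0,0],"twist":[0,0,0]},{"jaw":33,"translation":[0,0,0],"twist":[0,0,0]},{"jaw":33,"translation":[0,0,0],"twist":[0,0,0]},{"jaw":33,"translation":[0,0,0],"twist":[0,0,0]}]'>/dev/null; python3 -c "$P"
python3 -m inch '[{"jaw":88,"translation":[0,0,0],"twist":[0,0,0]},{"jaw":88,"translation":[0,0,0],"twist":[0,0,0]},{"jaw":88,"translation":[0,0,0],"twist":[0,0,0]},{"jaw":88,"translation":[0,0,0],"twist":[0,0,0]},{"jaw":88,"translation":[0,0,0],"twist":[0,0,0]},{"jaw":88,"translation":[0,0,0],"twist":[0,0,0]}]'>/dev/null; python3 -c "$P"; done
python3 -m inch '[{"jaw":33,"translation":[0,0,0],"twist":[0,0,0]},{"jaw":33,"translation":[0,0,0],"twist":[0,0,0]},{"jaw":33,"translation":[0,0,0],"twist":[0,0,0]},{"jaw":33,"translation":[0,0,0],"twist":[0,0,0]},{"jaw":33,"translation":[0,0,0],"twist":[0,0,0]},{"jaw":33,"translation":[0,0,0],"twist":[0,0,0]},{"jaw":33,"translation":[0,0,0],"twist":[0,0,0]}]'>/dev/null; python3 -c "$P"
python3 -m inch '[{"jaw":88,"translation":[0,0,0],"twist":[0,0,0]},{"jaw":88,"translation":[0,0,0],"twist":[0,0,0]},{"jaw":88,"translation":[0,0,0],"twist":[0,0,0]},{"jaw":88,"translation":[0,0,0],"twist":[0,0,0]},{"jaw":88,"translation":[0,0,0],"twist":[0,0,0]},{"jaw":88,"translation":[0,0,0],"twist":[0,0,0]}]'>/dev/null; python3 -c "$P"
python3 - <<'E'
from h import *
for cam in('top','side'):
  im=save(cam,cam+'4.png')
  for n in['clamp','handle','pad','board_a']:
    for r in arm.tip_of(cam,n)[:2]: print(cam,n,round(r['confidence'],2),np.round(r['at']))
a=cv2.imread('pics/top4.png');b=cv2.imread('pics/side4.png')
cv2.imwrite('pics/c4.png',np.hstack([cv2.resize(a[200:270,280:350],(390,390),interpolation=2),cv2.resize(b[220:300,235:315],(390,390),interpolation=2)]))
E
```

```text
t 9.65 pos [ 540.4 -196.1  325.5] yaw y -116.83 z [ 0.001  0.004 -1.   ] F [0.6 1.9 1.7] w 35.46
t 10.4 pos [ 539.9 -196.3  324.2] yaw y -116.8 z [-0.002  0.002 -1.   ] F [ 0.3 -0.2  0.6] w 87.37
t 11.28 pos [ 540.4 -196.1  325.3] yaw y -116.83 z [ 0.001  0.004 -1.   ] F [0.3 0.9 1.8] w 35.34
t 12.03 pos [ 539.9 -196.3  324.4] yaw y -116.81 z [-0.002  0.002 -1.   ] F [-0.   0.2  0.1] w 87.79
top clamp 0.64 [ 555. -164.   -3.]
top handle 0.69 [ 532. -206.  149.]
top pad 0.51 [ 579. -118.   -2.]
top board_a 0.92 [ 592. -394.   -1.]
top board_a 0.65 [ 558. -153.   -2.]
side clamp 0.79 [ 552. -164.    1.]
side handle 0.62 [ 535. -207.  147.]
side pad 0.47 [ 575. -118.   -3.]
side board_a 0.95 [ 587. -394.   -2.]
side board_a 0.83 [ 571. -134.   -0.]
```

View pics/c4.png

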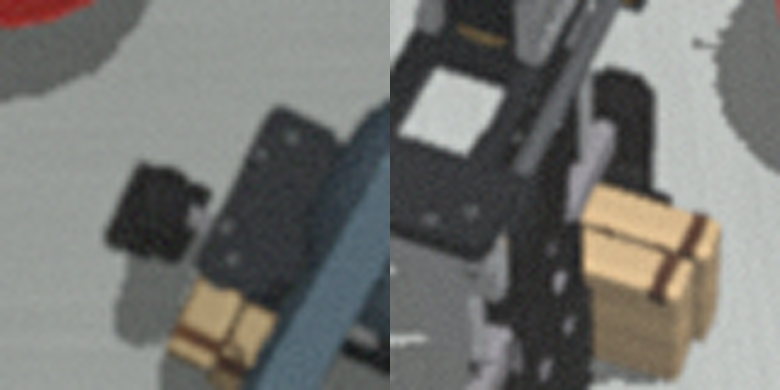

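The jaw stands about 52 mm from the head pad, so contact comes in the stroke after next. The stop width of 35.5 mm, not 33, suggests the finger bears low on the tilted trigger. I'll grip lower, where the fixed 30 N has less leverage, and test that idea on this idle stroke.

```bash
cat >> h.py <<'E'
def wavg(n=12):
    w=[]
    for i in range(n): arm.read_camera('top'); w.append(arm.get_state()['gripper_width']*94)
    pose(); print('   wavg %.3f sd %.3f'%(np.mean(w[2:]),np.std(w[2:])))
E
P='from h import *; wavg()'
python3 -m inch '[{"jaw":88,"translation":[0,0,-7],"twist":[0,0,0]},{"jaw":88,"translation":[0,0,-7],"twist":[0,0,0]},{"jaw":88,"translation":[0,0,0],"twist":[0,0,0]}]'>/dev/null; python3 -c "from h import *; pose()"
python3 -m inch '[{"jaw":44,"translation":[0,0,0],"twist":[0,0,0]},{"jaw":44,"translation":[0,0,0],"twist":[0,0,0]},{"jaw":44,"translation":[0,0,0],"twist":[0,0,0]},{"jaw":44,"translation":[0,0,0],"twist":[0,0,0]},{"jaw":44,"translation":[0,0,0],"twist":[0,0,0]},{"jaw":44,"translation":[0,0,0],"twist":[0,0,0]}]'>/dev/null; python3 -c "$P"
python3 -m inch '[{"jaw":41,"translation":[0,0,0],"twist":[0,0,0]}]'>/dev/null; python3 -c "$P"
python3 -m inch '[{"jaw":37,"translation":[0,0,0],"twist":[0,0,0]}]'>/dev/null; python3 -c "$P"
```

```text
t 12.9 pos [ 539.8 -196.   308.9] yaw y -116.81 z [-0.002  0.003 -1.   ] F [-0.8  1.  -0.6] w 88.3
t 14.25 pos [ 540.3 -195.5  309.8] yaw y -116.8 z [ 0.     0.004 -1.   ] F [0.5 1.7 1.2] w 44.28
   wavg 44.082 sd 0.180
t 14.97 pos [ 540.3 -195.5  309.7] yaw y -116.8 z [-0.     0.004 -1.   ] F [ 0.3  0.8 -0.2] w 41.1
   wavg 41.031 sd 0.237
t 15.7 pos [ 540.3 -195.6  309.6] yaw y -116.8 z [-0.     0.004 -1.   ] F [-0.6 -0.5 -2. ] w 37.14
   wavg 37.254 sd 0.211
```

```bash
P='from h import *; wavg(8)'
python3 -m inch '[{"jaw":35,"translation":[0,0,0],"twist":[0,0,0]},{"jaw":35,"translation":[0,0,0],"twist":[0,0,0]}]'>/dev/null; python3 -c "$P"
python3 -m inch '[{"jaw":32,"translation":[0,0,0],"twist":[0,0,0]},{"jaw":32,"translation":[0,0,0],"twist":[0,0,0]}]'>/dev/null; python3 -c "$P"
```

```text
t 16.35 pos [ 540.5 -195.3  309.9] yaw y -116.83 z [ 0.001  0.006 -1.   ] F [ 0.3  1.4 -0.4] w 35.44
   wavg 35.509 sd 0.113
t 17.0 pos [ 540.6 -195.2  310.1] yaw y -116.83 z [ 0.001  0.006 -1.   ] F [-1.6  2.1  1.8] w 34.76
   wavg 35.136 sd 0.218
```

```bash
python3 - <<'E'
from h import *
A={}
for k in range(3):
 for cam in('top','side'):
  im=save(cam,cam+'5.png')
  for n in['clamp','pad','board_a']:
    for r in arm.tip_of(cam,n)[:3]: 
      if r['confidence']>.3: print(cam,n,round(r['confidence'],2),np.round(r['at']))
a=cv2.imread('pics/top5.png');b=cv2.imread('pics/side5.png')
cv2.imwrite('pics/c5.png',np.hstack([cv2.resize(a[200:270,280:350],(390,390),interpolation=2),cv2.resize(b[220:300,235:315],(390,390),interpolation=2)]))
E
```

```text
top clamp 0.72 [510. 186.   2.]
top pad 0.46 [ 576. -121.   -6.]
top board_a 0.82 [ 592. -394.   -1.]
top board_a 0.57 [ 572. -134.    0.]
top board_a 0.53 [ 559. -151.    0.]
side clamp 0.68 [ 554. -160.   -1.]
side board_a 0.96 [ 558. -152.   -2.]
side board_a 0.72 [ 586. -396.   -2.]
side board_a 0.71 [ 569. -132.   -4.]
top pad 0.47 [ 574. -125.   -6.]
top board_a 0.93 [ 594. -390.   -2.]
top board_a 0.58 [ 558. -152.    0.]
side clamp 0.98 [ 556. -164.    1.]
side board_a 0.78 [ 572. -135.   -1.]
side board_a 0.77 [ 560. -151.   -2.]
side board_a 0.73 [ 589. -394.   -1.]
top pad 0.49 [ 577. -123.    0.]
top board_a 0.73 [ 592. -394.   -3.]
top board_a 0.62 [ 557. -152.    0.]
top board_a 0.42 [ 573. -131.    3.]
side clamp 0.56 [ 553. -162.   -1.]
side board_a 0.88 [ 586. -395.   -2.]
side board_a 0.73 [ 559. -154.    0.]
side board_a 0.56 [ 569. -135.    0.]
```

View pics/c5.png

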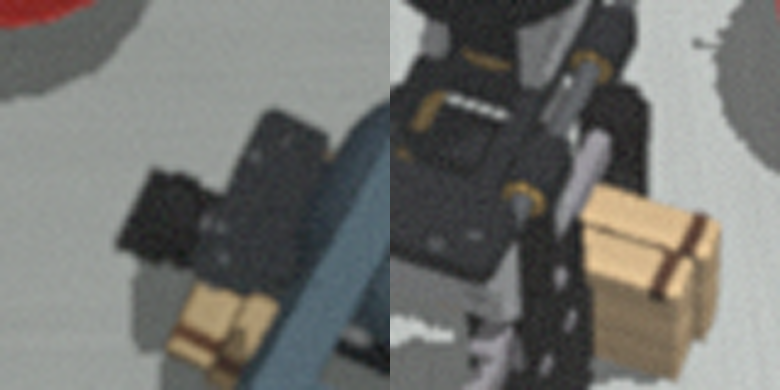

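Boards haven't moved and the jaw is about 45 mm from the head pad, so that stroke was idle and I was wrong about the finger bearing low. Contact should come in the next stroke, at a jaw opening near 41 mm. I'll let the trigger out fully, then close in small steps and use the averaged servo error (command minus width) as the load signal.

```bash

python3 -m inch '[{"jaw":88,"translation":[0,0,0],"twist":[0,0,0]},{"jaw":88,"translation":[0,0,0],"twist":[0,0,0]},{"jaw":88,"translation":[0,0,0],"twist":[0,0,0]},{"jaw":88,"translation":[0,0,0],"twist":[0,0,0]},{"jaw":88,"translation":[0,0,0],"twist":[0,0,0]},{"jaw":88,"translation":[0,0,0],"twist":[0,0,0]},{"jaw":88,"translation":[0,0,0],"twist":[0,0,0]}]'>/dev/null; python3 -c "from h import *; pose()"
python3 -m inch '[{"jaw":46,"translation":[0,0,0],"twist":[0,0,0]},{"jaw":46,"translation":[0,0,0],"twist":[0,0,0]},{"jaw":46,"translation":[0,0,0],"twist":[0,0,0]},{"jaw":46,"translation":[0,0,0],"twist":[0,0,0]},{"jaw":46,"translation":[0,0,0],"twist":[0,0,0]},{"jaw":43,"translation":[0,0,0],"twist":[0,0,0]},{"jaw":43,"translation":[0,0,0],"twist":[0,0,0]}]' >/dev/null; python3 -c "from h import *; wavg(8)"
python3 -m inch '[{"jaw":41,"translation":[0,0,0],"twist":[0,0,0]},{"jaw":41,"translation":[0,0,0],"twist":[0,0,0]}]' >/dev/null; python3 -c "from h import *; wavg(8)"
python3 -m inch '[{"jaw":40,"translation":[0,0,0],"twist":[0,0,0]},{"jaw":40,"translation":[0,0,0],"twist":[0,0,0]}]' >/dev/null; python3 -c "from h import *; wavg(10)"
```

```text
t 19.07 pos [ 540.4 -195.9  309.9] yaw y -116.79 z [ 0.     0.002 -1.   ] F [-1.   0.1 -0.9] w 88.04
t 20.35 pos [ 540.9 -195.6  310.7] yaw y -116.8 z [ 0.002  0.002 -1.   ] F [-0.1  1.5  1.1] w 43.12
   wavg 43.184 sd 0.085
t 21.0 pos [ 540.9 -195.6  310.7] yaw y -116.8 z [ 0.002  0.002 -1.   ] F [-0.6  1.2  1.1] w 41.33
   wavg 41.102 sd 0.145
t 21.75 pos [ 540.8 -195.6  310.7] yaw y -116.8 z [ 0.002  0.002 -1.   ] F [0.5 0.8 0.1] w 40.14
   wavg 40.041 sd 0.175
```

```bash
g(){ grep -h width|cut -d' ' -f2|python3 -c "import sys,numpy as np;w=np.array([float(x) for x in sys.stdin])*94;print('n',len(w),'mean %.3f se %.3f'%(w.mean(),w.std()/len(w)**.5))"; }
python3 -m inch '[{"jaw":39,"translation":[0,0,0],"twist":[0,0,0]},{"jaw":39,"translation":[0,0,0],"twist":[0,0,0]}]' >/dev/null
Z() { :; }
{ python3 -m inch '[{"jaw":39,"translation":[0,0,0],"twist":[0,0,0]}]'; python3 -m inch '[{"jaw":39,"translation":[0,0,0],"twist":[0,0,0]}]'; python3 -m inch '[{"jaw":39,"translation":[0,0,0],"twist":[0,0,0]}]'; python3 -m inch '[{"jaw":39,"translation":[0,0,0],"twist":[0,0,0]}]'; python3 -m inch '[{"jaw":39,"translation":[0,0,0],"twist":[0,0,0]}]'; python3 -m inch '[{"jaw":39,"translation":[0,0,0],"twist":[0,0,0]}]'; python3 -m inch '[{"jaw":39,"translation":[0,0,0],"twist":[0,0,0]}]'; python3 -m inch '[{"jaw":39,"translation":[0,0,0],"twist":[0,0,0]}]'; } | g
python3 -m inch '[{"jaw":38,"translation":[0,0,0],"twist":[0,0,0]},{"jaw":38,"translation":[0,0,0],"twist":[0,0,0]}]' >/dev/null
{ python3 -m inch '[{"jaw":38,"translation":[0,0,0],"twist":[0,0,0]}]'; python3 -m inch '[{"jaw":38,"translation":[0,0,0],"twist":[0,0,0]}]'; python3 -m inch '[{"jaw":38,"translation":[0,0,0],"twist":[0,0,0]}]'; python3 -m inch '[{"jaw":38,"translation":[0,0,0],"twist":[0,0,0]}]'; python3 -m inch '[{"jaw":38,"translation":[0,0,0],"twist":[0,0,0]}]'; python3 -m inch '[{"jaw":38,"translation":[0,0,0],"twist":[0,0,0]}]'; python3 -m inch '[{"jaw":38,"translation":[0,0,0],"twist":[0,0,0]}]'; python3 -m inch '[{"jaw":38,"translation":[0,0,0],"twist":[0,0,0]}]'; } | g
python3 - <<'E'
from h import *
pose()
a=save('top','t6.png');b=save('side','s6.png')
c=np.hstack([cv2.resize(a[200:270,280:350],(390,390),interpolation=2),cv2.resize(b[220:300,235:315],(390,390),interpolation=2)])
cv2.imwrite('pics/c6.png',c[:,:,::-1])
E
```

```text
n 8 mean 39.022 se 0.059
n 8 mean 38.152 se 0.089
t 24.25 pos [ 540.7 -195.8  310.6] yaw y -116.81 z [ 0.002  0.002 -1.   ] F [0.6 0.1 0.3] w 37.88
```

View pics/c6.png

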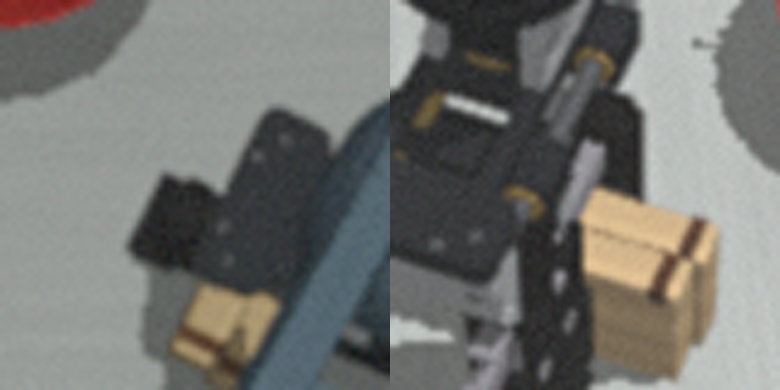

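```bash
cat > trk.py <<'E'
import cv2,numpy as np
from h import proj
def sub(a,b,box,r=8):
    x0,y0,x1,y1=box
    up=6
    A=cv2.cvtColor(cv2.GaussianBlur(cv2.imread('pics/'+a),(0,0),.8),6); B=cv2.cvtColor(cv2.GaussianBlur(cv2.imread('pics/'+b),(0,0),.8),6)
    T=cv2.resize(A[y0:y1,x0:x1],None,fx=up,fy=up,interpolation=cv2.INTER_CUBIC)
    S=cv2.resize(B[y0-r:y1+r,x0-r:x1+r],None,fx=up,fy=up,interpolation=cv2.INTER_CUBIC)
    m=cv2.matchTemplate(S,T,cv2.TM_CCOEFF_NORMED);_,v,_,p=cv2.minMaxLoc(m)
    return np.array(p)/up-r, round(v,3)
E
python3 - <<'E'
from trk import *
u=np.array([.45,.893,0])
for cam,z in(('top',60),('side',60)):
    p=np.array([575,-123,z]); print(cam,'px/mm along bar',proj(cam,p+u*10)/10-proj(cam,p)/10, 'pixel of pad',proj(cam,p))
bt={'jaw':(300,229,320,248),'boards':(311,252,324,268)}
bs={'jaw':(274,232,290,262),'boards':(274,256,304,298)}
for a,b in(('top4','top5'),('top5','t6'),('top4','t6')):
  for k,v in bt.items(): print(a,b,k,sub(a+'.png',b+'.png',v))
for a,b in(('side4','side5'),('side5','s6'),('side4','s6')):
  for k,v in bs.items(): print(a,b,k,sub(a+'.png',b+'.png',v))
E
```

```text
top px/mm along bar [-0.38012408 -0.18761365] pixel of pad [317.8340995  241.25117744]
side px/mm along bar [ 0.18278313 -0.37150612] pixel of pad [277.00041335 257.10743242]
top4 top5 jaw (array([2.16666667, 1.        ]), 0.884)
top4 top5 boards (array([0.16666667, 0.        ]), 0.967)
top5 t6 jaw (array([1.83333333, 1.        ]), 0.983)
top5 t6 boards (array([0.66666667, 0.33333333]), 0.983)
top4 t6 jaw (array([4.16666667, 2.16666667]), 0.797)
top4 t6 boards (array([0.83333333, 0.33333333]), 0.964)
side4 side5 jaw (array([-1.,  1.]), 0.841)
side4 side5 boards (array([ 0.        , -0.16666667]), 0.97)
side5 s6 jaw (array([-0.83333333,  1.5       ]), 0.973)
side5 s6 boards (array([-0.33333333,  0.66666667]), 0.99)
side4 s6 jaw (array([-1.83333333,  2.5       ]), 0.744)
side4 s6 boards (array([-0.33333333,  0.5       ]), 0.947)
```

```bash
python3 - <<'E'
from trk import *
for k,v in {'a_front':(277,277,297,297),'a_low':(282,285,299,299),'b_end':(297,262,306,286),'b_top':(280,255,304,266)}.items():
  for a,b in(('side4','s6'),('side5','s6'),('side4','side5')): 
    d,c=sub(a+'.png',b+'.png',v,5); print(k,a,b,d,c)
E
```

```text
a_front side4 s6 [0. 0.] 0.994
a_front side5 s6 [-0.16666667  0.33333333] 0.993
a_front side4 side5 [ 0.16666667 -0.33333333] 0.995
a_low side4 s6 [ 0.16666667 -0.16666667] 0.987
a_low side5 s6 [0.         0.16666667] 0.993
a_low side4 side5 [ 0.16666667 -0.33333333] 0.995
b_end side4 s6 [-0.33333333  0.83333333] 0.993
b_end side5 s6 [-0.33333333  0.83333333] 0.995
b_end side4 side5 [0. 0.] 0.998
b_top side4 s6 [-2.          0.33333333] 0.931
b_top side5 s6 [-0.83333333  0.83333333] 0.996
b_top side4 side5 [-1.16666667 -0.33333333] 0.941
```

Board_b has moved about 2 mm and board_a not at all, so there's no squeeze yet. I'll close the rest of this stroke in steps.

```bash
cat > g.sh <<'E'
grep -h width|cut -d' ' -f2|python3 -c "import sys,numpy as np;w=np.array([float(x) for x in sys.stdin])*94;print('n',len(w),'mean %.3f se %.3f'%(w.mean(),w.std()/len(w)**.5))"
E
python3 -m inch '[{"jaw":37,"translation":[0,0,0],"twist":[0,0,0]},{"jaw":37,"translation":[0,0,0],"twist":[0,0,0]}]' >/dev/null
{ python3 -m inch '[{"jaw":37,"translation":[0,0,0],"twist":[0,0,0]}]'; python3 -m inch '[{"jaw":37,"translation":[0,0,0],"twist":[0,0,0]}]'; python3 -m inch '[{"jaw":37,"translation":[0,0,0],"twist":[0,0,0]}]'; python3 -m inch '[{"jaw":37,"translation":[0,0,0],"twist":[0,0,0]}]'; python3 -m inch '[{"jaw":37,"translation":[0,0,0],"twist":[0,0,0]}]'; python3 -m inch '[{"jaw":37,"translation":[0,0,0],"twist":[0,0,0]}]'; python3 -m inch '[{"jaw":37,"translation":[0,0,0],"twist":[0,0,0]}]'; python3 -m inch '[{"jaw":37,"translation":[0,0,0],"twist":[0,0,0]}]'; } | sh g.sh
python3 -c "
from h import *
pose(); save('side','s7.png')"
python3 -m inch '[{"jaw":36,"translation":[0,0,0],"twist":[0,0,0]},{"jaw":36,"translation":[0,0,0],"twist":[0,0,0]}]' >/dev/null
{ python3 -m inch '[{"jaw":36,"translation":[0,0,0],"twist":[0,0,0]}]'; python3 -m inch '[{"jaw":36,"translation":[0,0,0],"twist":[0,0,0]}]'; python3 -m inch '[{"jaw":36,"translation":[0,0,0],"twist":[0,0,0]}]'; python3 -m inch '[{"jaw":36,"translation":[0,0,0],"twist":[0,0,0]}]'; python3 -m inch '[{"jaw":36,"translation":[0,0,0],"twist":[0,0,0]}]'; python3 -m inch '[{"jaw":36,"translation":[0,0,0],"twist":[0,0,0]}]'; python3 -m inch '[{"jaw":36,"translation":[0,0,0],"twist":[0,0,0]}]'; python3 -m inch '[{"jaw":36,"translation":[0,0,0],"twist":[0,0,0]}]'; } | sh g.sh
python3 - <<'E'
from h import *
pose(); save('side','s8.png'); save('top','t8.png')
from trk import *
for k,v in {'a_front':(277,277,297,297),'b_end':(297,262,306,286),'b_top':(280,255,304,266),'jaw':(274,232,290,262)}.items():
  for b in('s7','s8'): 
    d,c=sub('s6.png',b+'.png',v,5); print(k,b,d,c)
print(sub('t6.png','t8.png',(300,229,320,248)))
E
```

```text
n 8 mean 37.259 se 0.047
t 25.6 pos [ 540.7 -195.9  310.7] yaw y -116.82 z [ 0.002  0.002 -1.   ] F [-0.4 -0.9  0.3] w 37.14
n 8 mean 36.496 se 0.052
t 26.9 pos [ 540.9 -195.7  311. ] yaw y -116.81 z [ 0.003  0.003 -1.   ] F [ 0.8 -0.1  2.1] w 36.31
a_front s7 [0. 0.] 0.997
a_front s8 [ 0.         -0.16666667] 0.995
b_end s7 [0. 0.] 0.998
b_end s8 [0. 0.] 0.998
b_top s7 [0. 0.] 1.0
b_top s8 [ 0.         -0.16666667] 0.999
jaw s7 [0. 0.] 0.999
jaw s8 [0. 0.] 0.998
(array([0., 0.]), 0.999)
```

```bash
python3 - <<'E'
from trk import *
for k,v in {'head':(256,292,276,318),'headlow':(250,300,274,320),'jaw':(280,232,290,258)}.items():
  for a,b in(('side4','side5'),('side5','s6'),('s6','s7'),('s6','s8'),('side5','s8'),('side4','s8')): 
    d,c=sub(a+'.png',b+'.png',v,6); print(k,a,b,np.round(d,2),c)
c=[cv2.resize(cv2.imread('pics/'+n)[225:325,240:310],(390,557),interpolation=2) for n in('side5.png','s8.png')]
cv2.imwrite('pics/c8.png',np.hstack(c))
E
```

```text
head side4 side5 [ 0.  -0.5] 0.997
head side5 s6 [0.   0.17] 0.998
head s6 s7 [0. 0.] 0.999
head s6 s8 [ 0.   -0.17] 0.999
head side5 s8 [0. 0.] 0.999
head side4 s8 [ 0.   -0.33] 0.998
headlow side4 side5 [ 0.   -0.33] 0.998
headlow side5 s6 [0.   0.17] 0.999
headlow s6 s7 [0. 0.] 0.999
headlow s6 s8 [ 0.   -0.17] 0.999
headlow side5 s8 [0. 0.] 0.999
headlow side4 s8 [ 0.   -0.33] 0.998
jaw side4 side5 [-0.83  1.5 ] 0.88
jaw side5 s6 [-1.    1.83] 0.985
jaw s6 s7 [0. 0.] 0.999
jaw s6 s8 [0. 0.] 0.999
jaw side5 s8 [-1.    1.67] 0.983
jaw side4 s8 [-2.   2.5] 0.795
```

View pics/c8.png

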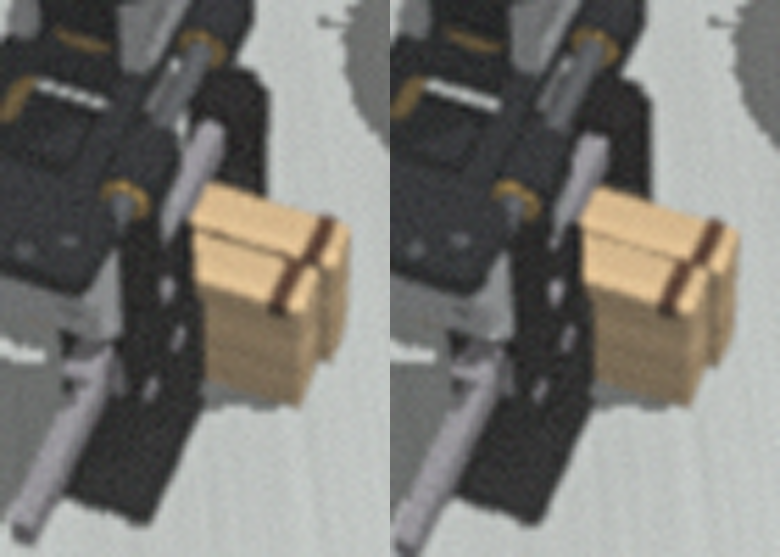

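```bash
python3 - <<'E'
from trk import *
u=np.array([.46,.888,0]); p=np.array([554.3,-162,82])-u*125
print(proj('side',p), proj('side',p+u*10)/10-proj('side',p)/10)
q=np.array([554.3,-162,70])+u*55; print('jaw',proj('side',q+u*10)/10-proj('side',q)/10)
for a,b,box in(('side4','side5',(240,304,256,320)),('side5','s6',(237,313,250,328)),('side5','s8',(237,313,250,328)),('s6','s8',(235,316,250,332))):
    d,c=sub(a+'.png',b+'.png',box,8); print(a,b,np.round(d,2),round(np.hypot(*d),2),c)
c=[cv2.resize(cv2.imread('pics/'+n)[295:340,225:265],(260,292),interpolation=2) for n in('side4.png','side5.png','s8.png')]
cv2.imwrite('pics/c9.png',np.hstack(c))
E
```

```text
[240.19021302 321.53312544] [ 0.23968146 -0.46629216]
jaw [ 0.18686906 -0.36582478]
side4 side5 [ 0.   -0.33] 0.33 0.969
side5 s6 [-1.5   3.33] 3.66 0.985
side5 s8 [-1.33  3.  ] 3.28 0.987
s6 s8 [ 0.   -0.33] 0.33 0.996
```

View pics/c9.png

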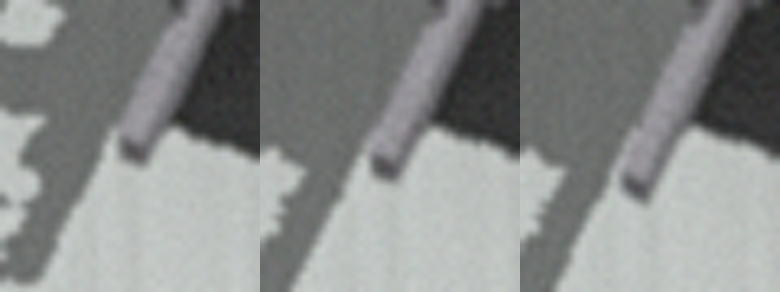

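Tail tracking shows about 6.5 mm drawn in this stroke, so the trigger reached its stop and the boards are nearly closed up. I'll finish the stroke, let the trigger out, and take the last stroke slowly.

```bash

python3 -m inch '[{"jaw":35,"translation":[0,0,0],"twist":[0,0,0]},{"jaw":35,"translation":[0,0,0],"twist":[0,0,0]},{"jaw":35,"translation":[0,0,0],"twist":[0,0,0]}]'|grep width; python3 -c "
from h import *
save('side','s9.png')"
python3 -m inch '[{"jaw":86,"translation":[0,0,0],"twist":[0,0,0]},{"jaw":86,"translation":[0,0,0],"twist":[0,0,0]},{"jaw":86,"translation":[0,0,0],"twist":[0,0,0]},{"jaw":86,"translation":[0,0,0],"twist":[0,0,0]},{"jaw":86,"translation":[0,0,0],"twist":[0,0,0]},{"jaw":86,"translation":[0,0,0],"twist":[0,0,0]},{"jaw":86,"translation":[0,0,0],"twist":[0,0,0]},{"jaw":86,"translation":[0,0,0],"twist":[0,0,0]}]'>/dev/null; python3 -c "
from h import *
pose();save('side','s10.png')"
python3 -m inch '[{"jaw":56,"translation":[0,0,0],"twist":[0,0,0]},{"jaw":56,"translation":[0,0,0],"twist":[0,0,0]},{"jaw":56,"translation":[0,0,0],"twist":[0,0,0]},{"jaw":56,"translation":[0,0,0],"twist":[0,0,0]},{"jaw":51,"translation":[0,0,0],"twist":[0,0,0]},{"jaw":50,"translation":[0,0,0],"twist":[0,0,0]}]' >/dev/null
{ python3 -m inch '[{"jaw":50,"translation":[0,0,0],"twist":[0,0,0]}]'; python3 -m inch '[{"jaw":50,"translation":[0,0,0],"twist":[0,0,0]}]'; python3 -m inch '[{"jaw":50,"translation":[0,0,0],"twist":[0,0,0]}]'; python3 -m inch '[{"jaw":50,"translation":[0,0,0],"twist":[0,0,0]}]'; python3 -m inch '[{"jaw":50,"translation":[0,0,0],"twist":[0,0,0]}]'; python3 -m inch '[{"jaw":50,"translation":[0,0,0],"twist":[0,0,0]}]'; } | sh g.sh
python3 -m inch '[{"jaw":48,"translation":[0,0,0],"twist":[0,0,0]},{"jaw":48,"translation":[0,0,0],"twist":[0,0,0]}]' >/dev/null
{ python3 -m inch '[{"jaw":48,"translation":[0,0,0],"twist":[0,0,0]}]'; python3 -m inch '[{"jaw":48,"translation":[0,0,0],"twist":[0,0,0]}]'; python3 -m inch '[{"jaw":48,"translation":[0,0,0],"twist":[0,0,0]}]'; python3 -m inch '[{"jaw":48,"translation":[0,0,0],"twist":[0,0,0]}]'; python3 -m inch '[{"jaw":48,"translation":[0,0,0],"twist":[0,0,0]}]'; python3 -m inch '[{"jaw":48,"translation":[0,0,0],"twist":[0,0,0]}]'; } | sh g.sh
python3 - <<'E'
from h import *
pose(); save('side','s11.png')
from trk import *
for k,v in {'head':(256,292,276,318),'a':(277,277,297,297),'b_end':(297,262,306,286),'jaw':(280,232,290,258),'tail':(233,314,250,330)}.items():
  for a,b in(('s8','s9'),('s9','s10'),('s10','s11')): 
    d,c=sub(a+'.png',b+'.png',v,6); print(k,a,b,np.round(d,2),c)
E
```

```text
gripper_width: 0.379
t 28.43 pos [ 540.5 -195.8  310.1] yaw y -116.79 z [ 0.     0.002 -1.   ] F [-0.9 -0.7 -0.1] w 85.78
n 6 mean 50.180 se 0.090
n 6 mean 48.457 se 0.048
t 30.98 pos [ 541.4 -195.4  312.1] yaw y -116.82 z [ 0.005  0.004 -1.   ] F [-0.4  1.4  3.8] w 48.4
head s8 s9 [0. 0.] 0.999
head s9 s10 [0.   0.17] 0.999
head s10 s11 [-0.17  0.  ] 0.997
a s8 s9 [ 0.   -0.17] 0.996
a s9 s10 [0.   0.17] 0.995
a s10 s11 [-0.17  0.67] 0.992
b_end s8 s9 [0. 0.] 0.998
b_end s9 s10 [0. 0.] 0.998
b_end s10 s11 [-0.17  0.5 ] 0.997
jaw s8 s9 [ 0.   -0.17] 0.999
jaw s9 s10 [0.33 0.5 ] 0.891
jaw s10 s11 [-0.33  1.  ] 0.965
tail s8 s9 [ 0.   -0.17] 0.997
tail s9 s10 [0. 0.] 0.998
tail s10 s11 [-0.67  1.67] 0.991
```

Both boards are now together against the head. The servo error has jumped to 0.46 mm, roughly 20 to 25 N on the trigger, so I'll ease off slightly to sit mid-range and check.

```bash

{ python3 -m inch '[{"jaw":48.7,"translation":[0,0,0],"twist":[0,0,0]},{"jaw":48.7,"translation":[0,0,0],"twist":[0,0,0]}]'; python3 -m inch '[{"jaw":48.7,"translation":[0,0,0],"twist":[0,0,0]}]'; python3 -m inch '[{"jaw":48.7,"translation":[0,0,0],"twist":[0,0,0]}]'; python3 -m inch '[{"jaw":48.7,"translation":[0,0,0],"twist":[0,0,0]}]'; python3 -m inch '[{"jaw":48.7,"translation":[0,0,0],"twist":[0,0,0]}]'; python3 -m inch '[{"jaw":48.7,"translation":[0,0,0],"twist":[0,0,0]}]'; python3 -m inch '[{"jaw":48.7,"translation":[0,0,0],"twist":[0,0,0]}]'; python3 -m inch '[{"jaw":48.7,"translation":[0,0,0],"twist":[0,0,0]}]'; python3 -m inch '[{"jaw":48.7,"translation":[0,0,0],"twist":[0,0,0]}]'; python3 -m inch '[{"jaw":48.7,"translation":[0,0,0],"twist":[0,0,0]}]'; python3 -m inch '[{"jaw":48.7,"translation":[0,0,0],"twist":[0,0,0]}]'; python3 -m inch '[{"jaw":48.7,"translation":[0,0,0],"twist":[0,0,0]}]'; } | sh g.sh
python3 - <<'E'
from h import *
pose(); save('side','s12.png')
from trk import *
for k,v in {'head':(256,292,276,318),'a':(277,277,297,297),'b_end':(297,262,306,286),'jaw':(280,232,290,258),'tail':(233,314,250,330)}.items():
  for a,b in(('s10','s12'),('s11','s12')): 
    d,c=sub(a+'.png',b+'.png',v,6); print(k,a,b,np.round(d,2),c)
E
```

```text
n 12 mean 48.966 se 0.077
t 32.65 pos [ 541.4 -195.4  311.9] yaw y -116.82 z [ 0.005  0.004 -1.   ] F [0.5 2.  3.1] w 49.18
head s10 s12 [-0.17  0.  ] 0.996
head s11 s12 [0. 0.] 0.999
a s10 s12 [-0.17  0.67] 0.992
a s11 s12 [0. 0.] 0.998
b_end s10 s12 [-0.17  0.67] 0.996
b_end s11 s12 [0.   0.17] 0.997
jaw s10 s12 [-0.33  1.17] 0.969
jaw s11 s12 [0. 0.] 0.999
tail s10 s12 [-0.67  1.83] 0.99
tail s11 s12 [0.   0.17] 0.999
```

About 13 N on the trigger, roughly 19 N at the pads. I'll do a slow test lift of about 35 mm and check for slip.

```bash

python3 -m inch '[{"jaw":48.5,"translation":[0,0,3],"twist":[0,0,0]},{"jaw":48.5,"translation":[0,0,5],"twist":[0,0,0]},{"jaw":48.5,"translation":[0,0,7],"twist":[0,0,0]},{"jaw":48.5,"translation":[0,0,8],"twist":[0,0,0]},{"jaw":48.5,"translation":[0,0,8],"twist":[0,0,0]},{"jaw":48.5,"translation":[0,0,4],"twist":[0,0,0]},{"jaw":48.5,"translation":[0,0,0],"twist":[0,0,0]}]'>/dev/null
python3 - <<'E'
from h import *
pose(); b=save('side','s13.png'); a=save('top','t13.png')
c=np.hstack([cv2.resize(a[190:290,290:390],(390,390),interpolation=2),cv2.resize(b[200:320,210:330],(390,390),interpolation=2)])
cv2.imwrite('pics/c13.png',c[:,:,::-1])
E
```

```text
t 33.58 pos [ 538.6 -194.9  342.9] yaw y -116.77 z [-0.008  0.006 -1.   ] F [-0.9  0.6 -7.7] w 48.81
```

View pics/c13.png

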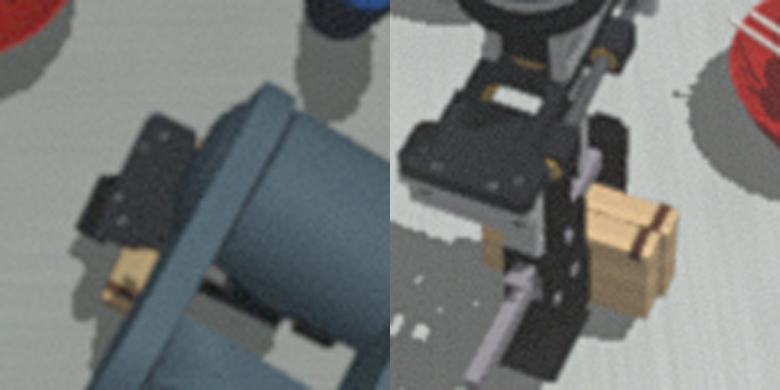

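The clamp and both boards came up together with no slip, and the wrist reads 7.7 N, which matches their weight. Next I'll raise them further and carry them to the pan.

```bash

python3 -m inch '[{"jaw":48.5,"translation":[0,0,6],"twist":[0,0,0]},{"jaw":48.5,"translation":[0,0,10],"twist":[0,0,0]},{"jaw":48.5,"translation":[0,0,12],"twist":[0,0,0]},{"jaw":48.5,"translation":[0,0,14],"twist":[0,0,0]},{"jaw":48.5,"translation":[0,0,14],"twist":[0,0,0]},{"jaw":48.5,"translation":[0,0,14],"twist":[0,0,0]},{"jaw":48.5,"translation":[0,0,12],"twist":[0,0,0]},{"jaw":48.5,"translation":[0,0,8],"twist":[0,0,0]},{"jaw":48.5,"translation":[0,0,4],"twist":[0,0,0]},{"jaw":48.5,"translation":[0,0,0],"twist":[0,0,0]}]'>/dev/null;python3 -c "from h import *; pose()"
python3 -m inch '[{"jaw":48.5,"translation":[-1,5,0],"twist":[0,0,0]},{"jaw":48.5,"translation":[-2,10,0],"twist":[0,0,0]},{"jaw":48.5,"translation":[-2,14,0],"twist":[0,0,0]},{"jaw":48.5,"translation":[-3,18,0],"twist":[0,0,0]},{"jaw":48.5,"translation":[-3,20,0],"twist":[0,0,0]},{"jaw":48.5,"translation":[-3,20,0],"twist":[0,0,0]},{"jaw":48.5,"translation":[-3,20,0],"twist":[0,0,0]},{"jaw":48.5,"translation":[-3,20,0],"twist":[0,0,0]},{"jaw":48.5,"translation":[-3,20,0],"twist":[0,0,0]},{"jaw":48.5,"translation":[-3,20,0],"twist":[0,0,0]},{"jaw":48.5,"translation":[-3,20,0],"twist":[0,0,0]},{"jaw":48.5,"translation":[-3,20,0],"twist":[0,0,0]},{"jaw":48.5,"translation":[-3,20,0],"twist":[0,0,0]},{"jaw":48.5,"translation":[-3,20,0],"twist":[0,0,0]},{"jaw":48.5,"translation":[-3,20,0],"twist":[0,0,0]},{"jaw":48.5,"translation":[-3,18,0],"twist":[0,0,0]},{"jaw":48.5,"translation":[-2,14,0],"twist":[0,0,0]},{"jaw":48.5,"translation":[-2,10,0],"twist":[0,0,0]},{"jaw":48.5,"translation":[-1,5,0],"twist":[0,0,0]},{"jaw":48.5,"translation":[0,0,0],"twist":[0,0,0]}]'>/dev/null
python3 - <<'E'
from h import *
pose(); b=save('side','s14.png'); a=save('top','t14.png')
for n in('board_a','clamp'):
  for r in arm.tip_of('side',n)[:3]: print(n,round(r['confidence'],2),np.round(r['at']))
c=np.hstack([cv2.resize(a[190:330,110:250],(390,390),interpolation=2),cv2.resize(b[70:230,160:320],(390,390),interpolation=2)])
cv2.imwrite('pics/c14.png',c[:,:,::-1])
E
```

```text
t 34.92 pos [ 538.3 -194.6  443.7] yaw y -116.77 z [-0.007  0.005 -1.   ] F [-0.2  0.4 -6.7] w 48.41
t 37.42 pos [481.4 144.7 443. ] yaw y -116.42 z [-0.009  0.009 -1.   ] F [ 0.6  0.1 -7.8] w 48.74
board_a 0.96 [487. 172. 125.]
board_a 0.82 [ 587. -396.   -2.]
board_a 0.74 [742. -32.  -3.]
clamp 0.64 [485. 162. 128.]
```

View pics/c14.png

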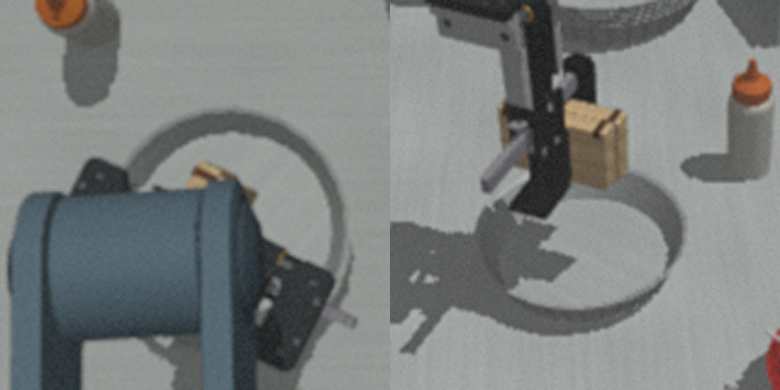

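Everything is above the pan, undersides at about z 127 against the rim at 40. I'll centre it slightly and check that the grip still holds.

```bash

python3 -m inch '[{"jaw":48.5,"translation":[4,-2,0],"twist":[0,0,0]},{"jaw":48.5,"translation":[4,-2,0],"twist":[0,0,0]},{"jaw":48.5,"translation":[0,0,0],"twist":[0,0,0]},{"jaw":48.5,"translation":[0,0,0],"twist":[0,0,0]}]'>/dev/null
{ python3 -m inch '[{"jaw":48.5,"translation":[0,0,0],"twist":[0,0,0]}]'; python3 -m inch '[{"jaw":48.5,"translation":[0,0,0],"twist":[0,0,0]}]'; python3 -m inch '[{"jaw":48.5,"translation":[0,0,0],"twist":[0,0,0]}]'; python3 -m inch '[{"jaw":48.5,"translation":[0,0,0],"twist":[0,0,0]}]'; python3 -m inch '[{"jaw":48.5,"translation":[0,0,0],"twist":[0,0,0]}]'; python3 -m inch '[{"jaw":48.5,"translation":[0,0,0],"twist":[0,0,0]}]'; python3 -m inch '[{"jaw":48.5,"translation":[0,0,0],"twist":[0,0,0]}]'; python3 -m inch '[{"jaw":48.5,"translation":[0,0,0],"twist":[0,0,0]}]'; python3 -m inch '[{"jaw":48.5,"translation":[0,0,0],"twist":[0,0,0]}]'; python3 -m inch '[{"jaw":48.5,"translation":[0,0,0],"twist":[0,0,0]}]'; python3 -m inch '[{"jaw":48.5,"translation":[0,0,0],"twist":[0,0,0]}]'; python3 -m inch '[{"jaw":48.5,"translation":[0,0,0],"twist":[0,0,0]}]'; } | sh g.sh
python3 - <<'E'
from h import *
pose(); save('side','s15.png')
for n in('board_a','clamp'):
  for r in arm.tip_of('side',n)[:2]: print(n,round(r['confidence'],2),np.round(r['at']))
from trk import *
E
```

```text
n 12 mean 48.692 se 0.055
t 39.62 pos [490.4 139.1 442.9] yaw y -116.55 z [-0.009  0.008 -1.   ] F [ 0.   0.4 -7.7] w 48.63
board_a 0.65 [497. 167. 122.]
board_a 0.57 [ 590. -396.    0.]
clamp 0.88 [492. 159. 131.]
```

The error has dropped to 0.19 mm, so the squeeze may be near the low end. I'll tighten slightly and measure again.

```bash

python3 -m inch '[{"jaw":48.2,"translation":[0,0,0],"twist":[0,0,0]},{"jaw":47.9,"translation":[0,0,0],"twist":[0,0,0]},{"jaw":47.9,"translation":[0,0,0],"twist":[0,0,0]}]'>/dev/null
{ python3 -m inch '[{"jaw":47.9,"translation":[0,0,0],"twist":[0,0,0]}]'; python3 -m inch '[{"jaw":47.9,"translation":[0,0,0],"twist":[0,0,0]}]'; python3 -m inch '[{"jaw":47.9,"translation":[0,0,0],"twist":[0,0,0]}]'; python3 -m inch '[{"jaw":47.9,"translation":[0,0,0],"twist":[0,0,0]}]'; python3 -m inch '[{"jaw":47.9,"translation":[0,0,0],"twist":[0,0,0]}]'; python3 -m inch '[{"jaw":47.9,"translation":[0,0,0],"twist":[0,0,0]}]'; python3 -m inch '[{"jaw":47.9,"translation":[0,0,0],"twist":[0,0,0]}]'; python3 -m inch '[{"jaw":47.9,"translation":[0,0,0],"twist":[0,0,0]}]'; python3 -m inch '[{"jaw":47.9,"translation":[0,0,0],"twist":[0,0,0]}]'; python3 -m inch '[{"jaw":47.9,"translation":[0,0,0],"twist":[0,0,0]}]'; python3 -m inch '[{"jaw":47.9,"translation":[0,0,0],"twist":[0,0,0]}]'; python3 -m inch '[{"jaw":47.9,"translation":[0,0,0],"twist":[0,0,0]}]'; python3 -m inch '[{"jaw":47.9,"translation":[0,0,0],"twist":[0,0,0]}]'; python3 -m inch '[{"jaw":47.9,"translation":[0,0,0],"twist":[0,0,0]}]'; python3 -m inch '[{"jaw":47.9,"translation":[0,0,0],"twist":[0,0,0]}]'; python3 -m inch '[{"jaw":47.9,"translation":[0,0,0],"twist":[0,0,0]}]';  } | sh g.sh
python3 -c "
from h import *
pose()"
```

```text
n 16 mean 48.093 se 0.025
t 42.15 pos [490.4 139.1 442.9] yaw y -116.55 z [-0.009  0.008 -1.   ] F [-0.2  0.8 -7.8] w 47.93
```

```bash

python3 -m inch '[{"jaw":47.5,"translation":[0,0,0],"twist":[0,0,0]},{"jaw":47.2,"translation":[0,0,0],"twist":[0,0,0]},{"jaw":47.2,"translation":[0,0,0],"twist":[0,0,0]}]'>/dev/null
{ python3 -m inch '[{"jaw":47.2,"translation":[0,0,0],"twist":[0,0,0]}]'; python3 -m inch '[{"jaw":47.2,"translation":[0,0,0],"twist":[0,0,0]}]'; python3 -m inch '[{"jaw":47.2,"translation":[0,0,0],"twist":[0,0,0]}]'; python3 -m inch '[{"jaw":47.2,"translation":[0,0,0],"twist":[0,0,0]}]'; python3 -m inch '[{"jaw":47.2,"translation":[0,0,0],"twist":[0,0,0]}]'; python3 -m inch '[{"jaw":47.2,"translation":[0,0,0],"twist":[0,0,0]}]'; python3 -m inch '[{"jaw":47.2,"translation":[0,0,0],"twist":[0,0,0]}]'; python3 -m inch '[{"jaw":47.2,"translation":[0,0,0],"twist":[0,0,0]}]'; python3 -m inch '[{"jaw":47.2,"translation":[0,0,0],"twist":[0,0,0]}]'; python3 -m inch '[{"jaw":47.2,"translation":[0,0,0],"twist":[0,0,0]}]'; python3 -m inch '[{"jaw":47.2,"translation":[0,0,0],"twist":[0,0,0]}]'; python3 -m inch '[{"jaw":47.2,"translation":[0,0,0],"twist":[0,0,0]}]'; python3 -m inch '[{"jaw":47.2,"translation":[0,0,0],"twist":[0,0,0]}]'; python3 -m inch '[{"jaw":47.2,"translation":[0,0,0],"twist":[0,0,0]}]'; python3 -m inch '[{"jaw":47.2,"translation":[0,0,0],"twist":[0,0,0]}]'; python3 -m inch '[{"jaw":47.2,"translation":[0,0,0],"twist":[0,0,0]}]';  } | sh g.sh
python3 -c "
from h import *
pose();save('side','s16.png')
from trk import *
u=np.array([.45,.893,0])
p=np.array([505,170,200]);print(proj('side',p+u*10)/10-proj('side',p)/10)
for k,v in {'head':(216,130,232,156),'a':(236,124,252,144),'tail':(196,128,214,148),'jaw':(236,92,246,108)}.items(): print(k,sub('s15.png','s16.png',v,6))"
```

```text
n 16 mean 47.382 se 0.054
t 44.52 pos [490.4 139.1 442.9] yaw y -116.55 z [-0.009  0.008 -1.   ] F [-0.3  0.8 -7.7] w 47.63
[ 0.19293881 -0.2604075 ]
head (array([0., 0.]), 0.998)
a (array([0., 0.]), 0.995)
tail (array([0., 0.]), 0.998)
jaw (array([0.16666667, 0.        ]), 0.997)
```

```bash

python3 -m inch '[{"jaw":46.8,"translation":[0,0,0],"twist":[0,0,0]},{"jaw":46.4,"translation":[0,0,0],"twist":[0,0,0]},{"jaw":46.4,"translation":[0,0,0],"twist":[0,0,0]}]'>/dev/null
{ python3 -m inch '[{"jaw":46.4,"translation":[0,0,0],"twist":[0,0,0]}]'; python3 -m inch '[{"jaw":46.4,"translation":[0,0,0],"twist":[0,0,0]}]'; python3 -m inch '[{"jaw":46.4,"translation":[0,0,0],"twist":[0,0,0]}]'; python3 -m inch '[{"jaw":46.4,"translation":[0,0,0],"twist":[0,0,0]}]'; python3 -m inch '[{"jaw":46.4,"translation":[0,0,0],"twist":[0,0,0]}]'; python3 -m inch '[{"jaw":46.4,"translation":[0,0,0],"twist":[0,0,0]}]'; python3 -m inch '[{"jaw":46.4,"translation":[0,0,0],"twist":[0,0,0]}]'; python3 -m inch '[{"jaw":46.4,"translation":[0,0,0],"twist":[0,0,0]}]'; python3 -m inch '[{"jaw":46.4,"translation":[0,0,0],"twist":[0,0,0]}]'; python3 -m inch '[{"jaw":46.4,"translation":[0,0,0],"twist":[0,0,0]}]'; python3 -m inch '[{"jaw":46.4,"translation":[0,0,0],"twist":[0,0,0]}]'; python3 -m inch '[{"jaw":46.4,"translation":[0,0,0],"twist":[0,0,0]}]'; } | sh g.sh
python3 -c "
from h import *
pose();save('side','s17.png')
from trk import *
for k,v in {'headlow':(216,140,236,160),'a':(236,124,252,144),'tail':(196,128,214,148),'jaw':(236,92,246,108)}.items(): print(k,sub('s15.png','s17.png',v,6),sub('s14.png','s15.png',v,6))
b=cv2.imread('pics/s17.png'); cv2.imwrite('pics/c17.png',cv2.resize(b[60:180,180:280],(500,600),interpolation=2))"
```

```text
n 12 mean 46.742 se 0.037
t 46.45 pos [490.4 139.1 442.9] yaw y -116.55 z [-0.009  0.008 -1.   ] F [-0.2 -0.9 -8. ] w 46.66
headlow (array([ 0.16666667, -0.16666667]), 0.998) (array([3.83333333, 1.33333333]), 0.995)
a (array([ 0.16666667, -0.16666667]), 0.995) (array([4.16666667, 1.5       ]), 0.99)
tail (array([ 0.16666667, -0.16666667]), 0.998) (array([4.33333333, 1.16666667]), 0.967)
jaw (array([0.16666667, 0.        ]), 0.997) (array([4.16666667, 1.5       ]), 0.994)
```

View pics/c17.png

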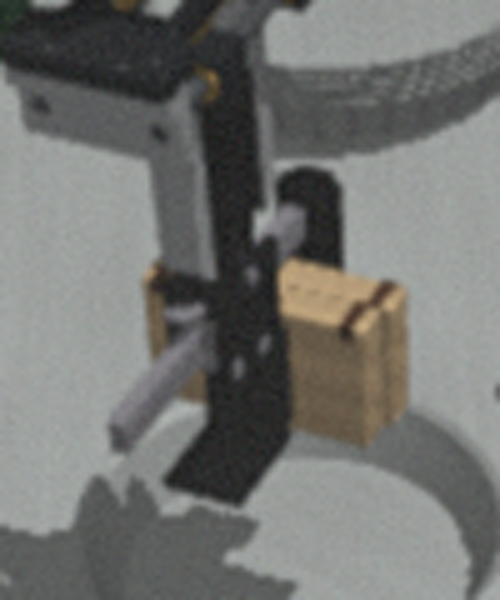

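The error is now 0.34 mm, about 17 N on the trigger and roughly 24 N at the pads. The picture shows the boards shut tight and level above the pan, so I'm handing in.

```bash
python3 -c "
from h import *
pose(); print(arm.hand_in())"
```

```text
t 46.5 pos [490.4 139.1 442.9] yaw y -116.55 z [-0.009  0.008 -1.   ] F [-0.4  0.8 -7.4] w 46.81
the job is handed in; nothing more can be done
None
```

I handed the job in at 46.5 s, with the clamp and both boards held over the foil pan and the trigger still squeezed. It took six idle strokes and a seventh, gentle one that closed the pads on the boards.

**Last checks that agreed**
- **Held:** the wrist force was about 7.7 N, the expected weight of the clamp with both boards. Tracking between the last pictures showed no slip, and the boards looked shut together.
- **Clear of the pan:** the undersides are at about z 125 mm, well above the rim at 40 mm.
- **Bystanders:** I never moved near the bottles or the bowl, but I didn't check them again at the end.

**Less certain**
- **Squeeze force:** I couldn't measure the force at the pads. I inferred it from how far the gripper's opening lagged its command.
    - **Final value:** the lag was 0.34 ± 0.04 mm, which I read as about 17 N on the trigger and 24 N at the pads. That is inside the firm range, but the calibration behind it is rough.
    - **Highest value:** the lag peaked at 0.46 mm when the boards first closed, about 32 N at the pads and under the 40 N limit.
    - **Lowest value:** after the lift the lag fell to 0.19 mm, about 13 N and close to the firm minimum. I tightened the grip over the pan for that reason.
- **Centring over the pan:** the arm pose and the vision network disagreed by about 12 mm on where the load hangs. I moved it part of the way between the two.

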